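# Mount a ring blank under a C-washer and set the knurled nut a quarter turn off its seat

### The job

Mount the steel ring on the stud fixture: lower it over the stud and its knurled nut so that it sits flat on the plate round the locating spigot, let go, then slide the dark slotted C-washer fully home round the stud, flat on the ring under the nut, and let go. Screw the nut down clockwise until it bottoms firmly on the washer, then back it off a quarter turn so that the ring can still be turned to its mark. Finish while still gripping the nut alone, holding it still there, and leave the other things on the bench where they are.

Things in the scene. Friction and masses are not known exactly. Their poses are not given: they have to be found in the camera images.
- fixture: fixture fixed to the bench: bright steel plate 120 x 120 x 18 mm with four flush screws; from its middle rises a locating spigot (37 mm diameter, 5.5 mm high, chamfered) and on that a dark threaded stud, 16 mm diameter, its end 88 mm above the bench (70 mm above the plate). Origin: centre of the plate's underside, on the bench; z up along the stud
- seat (a point): point on the stud's axis at the plate's top face (18 mm above the bench), where the ring's underside must come to rest
- nut: round knurled nut, 34 mm diameter, 30 mm high, dark with bright rims, always on the stud. Origin: centre of its underside. Right-hand thread, 8 mm per turn: clockwise from above goes down. It bottoms on ring and washer with its underside 44 mm above the bench, and starts 3.2 to 4.7 mm higher. Stays where left; takes 0.06 N m to turn, then stops hard at the bottom
- nut_turn (a joint): angle of the nut in rad, growing counter-clockwise seen from above (unscrewing, nut rising 1.27 mm per rad). It is 0 where the nut just touches the washer lying on the ring; the thread stops it hard at -0.1. A quarter turn is 1.57
- ring: bright steel ring, 66 mm outside, 40 mm bore, 16 mm thick, 0.27 kg, lying flat; six small holes and a short blue mark line on its upper face. Goes over the nut (34 mm) and the spigot (37 mm). Origin: centre of its underside, z up
- c_washer: dark steel C-washer, 10 mm thick, 0.14 kg, lying flat: 60 mm round with two flats 56 mm apart (facing its +y and -y) to grip. A slot 20 mm wide, flared to 26 mm at the mouth, runs from its centre to the rim on its +x side; the slot's closed end is a half circle of 10 mm radius about the centre. Origin: centre of the underside; x points out of the slot, z up
- collet_nut: dark slotted collet nut, 41 mm diameter, 19 mm high, lying on the bench: leave alone. Origin: centre of its underside
- cap_black: black plastic spray-can cap, 65 mm diameter, 48 mm high: leave alone. Origin: centre of its underside
- tape_measure: yellow tape measure, 33 x 82 x 62 mm: leave alone. Origin: centre of its underside
There are look-alikes about, which are no part of the job. Several things have the shape of the ring; the one meant has the colours described above.

How it is judged:
By the outcome, as a careful person would: the job done as asked, in the order asked, and still so for the second after the job is handed in, while the arm keeps its last pose, push and grip.
It also fails if it takes over 72 s, if anything falls off the work surface, if the arm or the gripper's body presses on something with over 40 N, if the wrist force passes 120 N, or if a joint passes its speed limit or range.

### The arm

A 6-joint arm with a two-finger parallel gripper is mounted at the origin on a cart in front of the work surface, level with it; the furniture and walls round the work are solid. World frame = base frame: x ahead of the robot, y to its left, z up, the work surface at z = 0. Lengths are in m, angles in rad, forces in N, time in s.
With the tool pointing down it reaches from about 0.35 to 0.85 m from the base axis. Payload 8.1 kg.
Tool frame: the origin (TCP) lies on the mounting face of the last link; the fingertips stand 186 mm ahead of it and the grasp point (between the pads) lies 167 mm ahead of it (robot.finger_overhang is the distance from the TCP to the fingertips, in m); z points along the fingers, y is the line along which they close (so a half turn about z gives the same grasp; the last joint's range is limited). The gripper opens to 93 mm and grips with 3 to 60 N. Pads are 15 mm wide; open, the fingers measure 128 mm over their backs; the gripper's body (75 mm by 188 mm) begins 65 mm behind the grasp point.
Start: joints at [1.065, 0.13, 1.488, -0, 1.523, -0.085], TCP at [0.245, 0.548, 0.405] pointing down, gripper open.
Joint ranges: [-2.96, 2.96], [-0.89, 2.26], [0.02, 2.5], [-1.34, 4.48], [0, 2.73], [-2.66, 2.66]. Speed limits (rad/s): [2.39, 2.39, 2.79, 3.14, 3.14, 3.14].

### API

Orientations are given as a rotation vector (axis times angle).
In Python, from plant import readout, read_camera, get_calibration, job, robot gives the robot as it stands.
- The arm moves only by the shell command python3 -m handwheel 'ROWS' [FORCE]. ROWS is JSON, a list of rows, each a list of 5 numbers: the shift along the world's x, y, z in cm, then the turn about the world's z in rad, then the closure, from 0 (fully open) to 1 (shut). In form: [[tx, ty, tz, spin, gripper], ...]. A call has 1 to 10 rows; each row shifts and turns the commanded pose from where the row before left it; what a row does not reach is not made up. A row lasts 1/8 s, in which the tool goes at most 62.5 mm and 10.7 degrees, less where a joint would pass 70% of its speed; a pose out of reach is approached as far as the arm can. A call is refused whole if a number of a shift passes 6.25 or a number of a turn 0.188, either way. A call with a gripper value outside its range is refused whole. The fingers move at their own pace and stop on an object; FORCE is the grip in N (left out, the last holds). Time passes only in rows, so rows that do not move let the fingers close. It gives the time, the measured TCP pose, the force, the opening and the grip force at its end, in the units of the state.
- readout.read_state(): the state, without advancing time (a new reading comes with each control period).
- read_camera(name): name is "scene" or "top" or "wrist"; returns the picture (420x560x3 uint8, red, green, blue); there is no depth.
- get_calibration(name): a dict with "fovy" (degrees; the focal length in pixels is half the picture's height over the tangent of half this angle, whatever the lens; pixels are square), "cx", "cy" (the principal point, pixels), "pose" (4x4, takes a point from camera to world coordinates). Camera axes: x right, y down, z forward; pixel columns grow to the right and rows downward; lengths in m; the calibration is good to about 2 mm. A picture is of the moment at which its call begins: read the wrist's pose just before it. get_calibration takes no time and is no camera call; for the wrist camera it gives the pose at the moment of the call.
- job.close_job(): hands the job in; it is judged then, once.
The state is a dict: "t": time; "q": joint angles; "dq": joint speeds; "joint_torque": joint torques, N m; "tool_pos": TCP position; "orientation": TCP orientation; "force": force on the tool from outside, world axes, zero at the start; "wrist_torque": the same for the moment, N m; "opening": finger opening in m; "gripper_force": force on a finger pad.
Only numpy, scipy, OpenCV 4.12 (cv2) and the standard library are available. Lean on these libraries where they do the work, as an engineer would, in place of code of your own. Each camera call takes 0.05 s, during which the arm holds its last target. There are 200 camera calls.

## Working session

There is one attempt and no reset: what is moved stays moved. The work goes in short steps, Python scripts to look and compute and a shell command to move; the robot and the scene stay as the last step left them, time stands still between calls to the robot, and variables do not carry over. Pictures are saved under pics/ and viewed, at most 10 in all, crops included, and the job is handed in when it is done.

```bash
ls; mkdir -p pics; cat > h.py <<'E'
import numpy as np,cv2
from plant import readout, read_camera, get_calibration, job, robot
def shot(n,f):
    c=get_calibration(n); im=read_camera(n); cv2.imwrite(f'pics/{f}.png',im[:,:,::-1]); np.savez(f'pics/{f}.npz',im=im,**{k:np.array(c[k]) for k in('fovy','cx','cy','pose')}); return im
def ray(f,u,v,z):
    c=np.load(f'pics/{f}.npz'); F=210/np.tan(np.radians(c['fovy'])/2); P=c['pose']
    d=P[:3,:3]@np.array([(u-c['cx'])/F,(v-c['cy'])/F,1]); o=P[:3,3]; return o+d*(z-o[2])/d[2]
def proj(f,p):
    c=np.load(f'pics/{f}.npz'); F=210/np.tan(np.radians(c['fovy'])/2); P=c['pose']
    q=P[:3,:3].T@(np.array(p)-P[:3,3]); return np.array([q[0]/q[2]*F+c['cx'],q[1]/q[2]*F+c['cy']])
E
python3 - <<'E'
from h import *
for n in('scene','top','wrist'):
    shot(n,n+'0'); c=get_calibration(n); print(n,c)
a=[cv2.imread(f'pics/{n}0.png') for n in('top','scene')]
print(readout.read_state())
E
```

```text
pics
scene {'fovy': 56.09298962281156, 'cx': 281.1177525933265, 'cy': 212.5618229303323, 'pose': array([[-0.79924207, -0.44714173,  0.40159231,  0.15074779],
       [-0.60085359,  0.60967627, -0.51698143,  0.28576518],
       [-0.01367733, -0.65449149, -0.75594564,  0.75455645],
       [ 0.        ,  0.        ,  0.        ,  1.        ]])}
top {'fovy': 42.14905737130748, 'cx': 269.86801132626664, 'cy': 210.24124255422456, 'pose': array([[ 0.01765626, -0.98997039,  0.14016733,  0.38675662],
       [-0.99982603, -0.01663833,  0.00843093, -0.22379783],
       [-0.00601422, -0.1402918 , -0.99009193,  1.15614227],
       [ 0.        ,  0.        ,  0.        ,  1.        ]])}
wrist {'fovy': 65.88785000468319, 'cx': 279.4161367487097, 'cy': 214.82637239068578, 'pose': array([[ 0.40837749,  0.87627321,  0.25568162,  0.17378252],
       [ 0.91281239, -0.39167156, -0.11561543,  0.57957773],
       [-0.00116748,  0.28060409, -0.95982289,  0.38283454],
       [ 0.        ,  0.        ,  0.        ,  1.        ]])}
{'t': 0.15, 'q': array([ 1.06464251e+00,  1.31019286e-01,  1.48901400e+00,  7.86243982e-06,
        1.52298104e+00, -8.53860577e-02]), 'dq': array([-7.91083155e-04, -1.52852876e-03, -1.91122968e-03,  1.15578223e-03,
       -1.08826865e-03,  3.96788466e-05]), 'joint_torque': array([ 1.28406729e-03, -5.60472786e+01, -4.92336631e+01,  7.69472262e-02,
        3.04334331e-02, -1.32889727e-04]), 'tool_pos': array([0.24496749, 0.54753435, 0.40391765]), 'orientation': array([-6.55987871e-01, -3.07190968e+00,  2.13230792e-03]), 'force': array([-0.64308364, -0.38018173, -0.9145715 ]), 'wrist_torque': array([-0.04412875, -0.00781476, -0.04932374]), 'gripper_force': 0.0, 'opening': 0.09273474665795581}
```

View pics/top0.png

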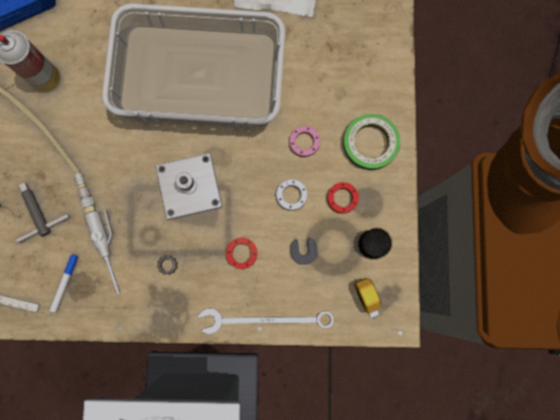

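View pics/scene0.png

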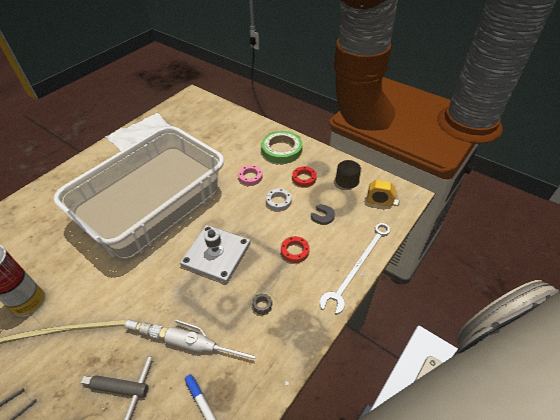

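```bash
python3 - <<'E'
from h import *
im=cv2.imread('pics/top0.png')[145:275,145:345]
cv2.imwrite('pics/topc.png',cv2.resize(im,None,fx=4,fy=4,interpolation=cv2.INTER_CUBIC))
for n,u,v,z in(('ring',292,195,.016),('wash',304,251,.01),('stud',184,182,.08),('plate',189,187,.018),('collet',167,264,.019),('cap',375,243,.048),('redA',343,198,.016),('redB',241,253,.016)): print(n,ray('top0',u,v,z).round(4))
E
```

```text
ring [ 0.5816 -0.2604  0.016 ]
wash [ 0.4637 -0.2873  0.01  ]
stud [ 0.5936 -0.0409  0.08  ]
plate [ 0.5949 -0.0415  0.018 ]
collet [ 0.4312 -0.0021  0.019 ]
cap [ 0.4799 -0.4294  0.048 ]
redA [ 0.577  -0.3685  0.016 ]
redB [ 0.4569 -0.1553  0.016 ]
```

View pics/topc.png

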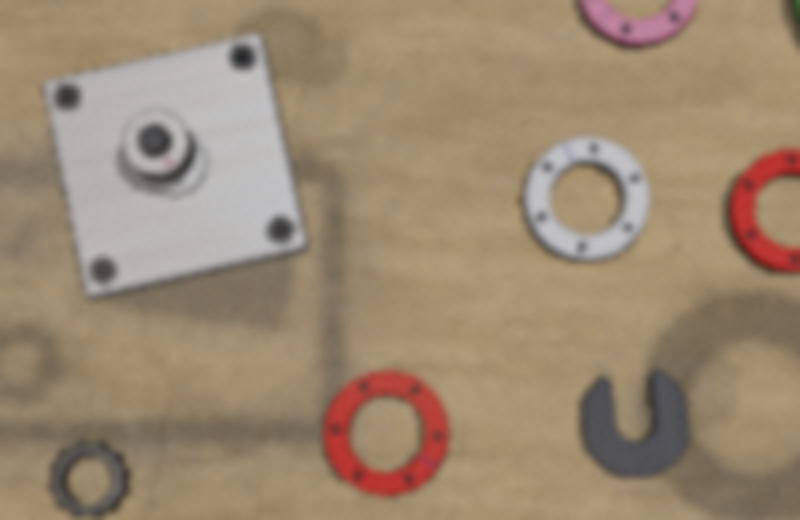

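The top view shows the bright steel ring at crop (587,200) and the dark C-washer at crop (635,421) with its slot opening up (+x). The stud end is at crop (153,140), and the plate is rotated about 13°. I'll move above the ring and washer for a closer wrist view.

```bash
python3 -m handwheel '[[2,-5.8,0,-0.03,0],[2,-5.8,0,-0.03,0],[2,-5.8,0,-0.03,0],[2,-5.8,0,-0.03,0],[2,-5.8,0,-0.03,0],[2,-5.8,0,-0.03,0],[2,-5.8,0,-0.03,0]]' >/dev/null
python3 -m handwheel '[[2,-5.8,0,-0.03,0],[2,-5.8,0,-0.03,0],[2,-5.8,0,-0.03,0],[2,-5.8,0,-0.03,0],[2,-5.8,0,-0.03,0],[2,-5.8,0,-0.03,0],[2,-5.8,0,-0.03,0],[0,0,0,0,0],[0,0,0,0,0]]'
python3 - <<'E'
from h import *
im=shot('wrist','w1')
cv2.imwrite('pics/w1b.png',cv2.resize(im[:,:,::-1],(800,600),interpolation=cv2.INTER_CUBIC))
E
```

```text
t: 2.15
tool_pos: [0.5249, -0.2642, 0.404]
orientation: [-1.282, -2.866, -0.001]
force: [1.3, -0.3, 0.9]
opening: 0.0933
gripper_force: 0.0
```

View pics/w1b.png

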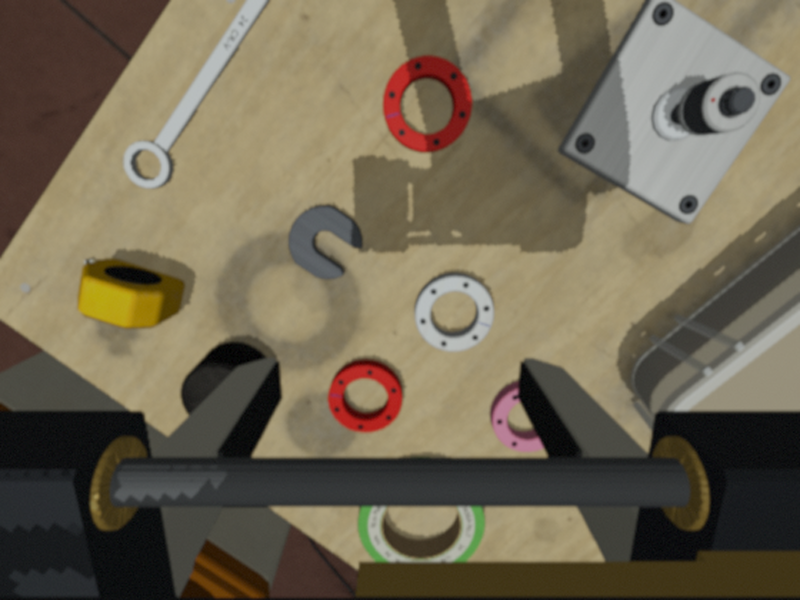

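The wrist view (800 px scale) shows the steel ring at (454,311), with its blue mark to the right. The C-washer is near (323,242), slot opening to the lower right. Plate corners are at (561,151), (690,222) and (787,78), and the stud end is at (738,101). Next I'll fit the outlines.

```bash
cat > fit.py <<'E'
from h import *
from scipy.optimize import minimize
S=4
def wpoly():
    t=np.radians(np.linspace(0,360,145)); p=np.c_[.03*np.cos(t),np.clip(.03*np.sin(t),-.028,.028)]
    return p
def sil(f,x,kind,H,box):
    u0,v0,w,h=box; m=np.zeros((h*S,w*S),np.uint8)
    c,s=np.cos(x[2]),np.sin(x[2]); R=np.array([[c,-s],[s,c]])
    P=lambda p,z: ((np.array([proj(f,[*(R@q+x[:2]),z]) for q in p])-[u0,v0]+.5)*S).round().astype(np.int32)
    t=np.linspace(0,2*np.pi,73); C=np.c_[np.cos(t),np.sin(t)]
    o=.033*C if kind=='ring' else wpoly()
    cv2.fillConvexPoly(m,cv2.convexHull(np.r_[P(o,0),P(o,H)]),255)
    if kind=='ring': hole=.02*C
    else:
        a=np.linspace(np.pi/2,1.5*np.pi,30); hole=np.r_[.01*np.c_[np.cos(a),np.sin(a)],[[.022,-.01],[.031,-.013],[.031,.013],[.022,.01]]]
    a=np.zeros_like(m);b=a.copy();cv2.fillPoly(a,[P(hole,0)],255);cv2.fillPoly(b,[P(hole,H)],255); m[(a&b)>0]=0
    return cv2.resize(m,(w,h),interpolation=cv2.INTER_AREA)/255.
def fit(f,mask,x0,kind,H,box):
    u0,v0,w,h=box; M=mask[v0:v0+h,u0:u0+w].astype(float)
    g=lambda x: np.abs(sil(f,x,kind,H,box)-M).sum()
    r=minimize(g,x0,method='Nelder-Mead',options=dict(initial_simplex=np.array(x0)+np.array([[0,0,0],[.006,0,0],[0,.006,0],[0,0,.25]]),xatol=1e-4,fatol=.05))
    return r.x,r.fun,M.sum()
E
python3 - <<'E'
from fit import *
for f in('w1','top0'):
    im=np.load(f'pics/{f}.npz')['im'].astype(int); V=im.max(2); sat=V-im.min(2)
    x0=ray(f,454*.7,311*.7,.016) if f=='w1' else ray(f,291.4,194.6,.016)
    y0=ray(f,325*.7,241*.7,.01) if f=='w1' else ray(f,303.6,250,.01)
    for kind,p,H,m in(('ring',x0,.016,(sat<35)&(V>95)),('wash',y0,.01,(V<105)&(sat<32))):
        u,v=proj(f,p).astype(int); k=36 if f=='w1' else 22
        print(f,kind,p.round(4),fit(f,m,[p[0],p[1],0.],kind,H,(u-k,v-k,2*k,2*k)))
s=.7
for n,u,v in(('L',561,151),('B',690,222),('R',787,78)): print(n,ray('w1',u*s,v*s,.018).round(4))
print('stud',ray('w1',738*s,101*s,.088).round(4),'topstud',ray('top0',145+153/4,145+140/4,.088).round(4))
for u,v in((43,85),(262,33),(306,246),(87,297)): print(ray('top0',145+u/4,145+v/4,.018).round(4))
sc=[(663,13),(770,84),(688,204),(585,143)]; print(np.mean([ray('w1',u*s,v*s,.018) for u,v in sc],0).round(4))
sc=[(67,97),(242,57),(281,230),(103,270)]; print(np.mean([ray('top0',145+u/4,145+v/4,.018) for u,v in sc],0).round(4))
E
```

```text
w1 ring [ 0.5803 -0.2576  0.016 ] (array([ 0.582652  , -0.26014611,  0.07522917]), np.float64(281.02745098039213), np.float64(1761.0))
w1 wash [ 0.4638 -0.2851  0.01  ] (array([ 0.46494452, -0.28573258,  0.11971073]), np.float64(126.4235294117647), np.float64(1645.0))
top0 ring [ 0.5824 -0.2592  0.016 ] (array([ 0.58456025, -0.25862058,  0.06171841]), np.float64(81.74509803921569), np.float64(614.0))
top0 wash [ 0.4658 -0.2864  0.01  ] (array([ 0.46672698, -0.28578817,  0.17577623]), np.float64(56.352941176470594), np.float64(479.0))
L [ 0.553  -0.1135  0.018 ]
B [ 0.6668 -0.0822  0.018 ]
R [0.6372 0.0285 0.018 ]
stud [ 0.5946 -0.0429  0.088 ] topstud [ 0.5961 -0.0406  0.088 ]
[0.6387 0.0314 0.018 ]
[ 0.6691 -0.0847  0.018 ]
[ 0.5541 -0.1118  0.018 ]
[0.5251 0.0028 0.018 ]
[ 0.5967 -0.0397  0.018 ]
[ 0.5975 -0.0399  0.018 ]
```

```bash
python3 -m handwheel '[[2,0.2,-4,0,0],[2,0.2,-4,0,0],[1.7,0.2,-4,0,0],[0,0,-4,0,0],[0,0,-3,0,0],[0,0,-1.5,0,0],[0,0,0,0,0],[0,0,0,0,0]]'
```

```text
t: 3.2
tool_pos: [0.5828, -0.2584, 0.2018]
orientation: [1.28, 2.866, -0.0]
force: [-0.6, 0.1, 0.3]
opening: 0.0929
gripper_force: 0.0
```

```bash
python3 -m handwheel '[[0,0,-1.25,0,0],[0,0,0,0,1],[0,0,0,0,1],[0,0,0,0,1],[0,0,0,0,1],[0,0,0,0,1]]' 6
python3 -m handwheel '[[0,0,0,0,0.1],[0,0,0,0,0.1],[0,0,0,-0.175,0.1],[0,0,0,-0.175,0.1],[0,0,0,-0.175,0.1],[0,0,0,-0.175,0.1],[0,0,0,-0.175,0.1],[0,0,0,-0.175,0.1],[0,0,0,-0.175,0.1],[0,0,0,-0.175,0.1]]'
```

```text
t: 3.95
tool_pos: [0.5821, -0.2584, 0.1874]
orientation: [1.282, 2.868, -0.0]
force: [-0.5, -0.8, 0.9]
opening: 0.0659
gripper_force: 6.0
t: 5.2
tool_pos: [0.5821, -0.2583, 0.1872]
orientation: [-2.832, -1.359, -0.0]
force: [-0.2, 0.1, -0.0]
opening: 0.0837
gripper_force: 0.0
```

```bash
python3 -m handwheel '[[0,0,0.15,-0.17,0.1],[0,0,0,0,1],[0,0,0,0,1],[0,0,0,0,1],[0,0,0,0,1]]' 30
python3 -m handwheel '[[0,0,2,0,1],[0,0,4,0,1],[0,0,4,0,1],[0,4,4,0,1],[0,4,1,0,1],[0.3,4,0,0,1],[0.3,4,0,0,1],[0,0,0,0,1],[0,0,0,0,1]]'
python3 - <<'E'
from h import *
im=shot('wrist','w2')
E
```

```text
t: 5.82
tool_pos: [0.5821, -0.2584, 0.1887]
orientation: [-2.934, -1.124, 0.0]
force: [0.6, -0.8, -1.1]
opening: 0.0656
gripper_force: 30.0
t: 6.95
tool_pos: [0.5881, -0.0985, 0.3396]
orientation: [2.933, 1.123, 0.001]
force: [-1.0, -1.3, -1.8]
opening: 0.0656
gripper_force: 30.0
```

View pics/w2.png

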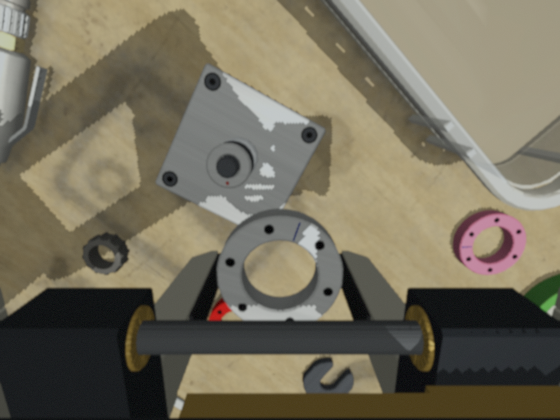

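The ring is held level, with its top face centred near (280,268). The nut and stud end are at (229,165), and plate corners are at (208,66), (322,129) and (158,183). I'll compute the stud's position relative to the ring.

```bash
python3 - <<'E'
from h import *
print('stud',ray('w2',229,165.5,.088).round(4))
for u,v in((208,66),(322,129),(158,183)): print(ray('w2',u,v,.018).round(4))
# ring outer circle: predicted pixel extents for centre at TCP
for dx,dy in((0,0),):
    t=np.linspace(0,6.28,100); P=np.array([proj('w2',[.5881+.033*np.cos(a),-.0985+.033*np.sin(a),.1672]) for a in t]); print(P.min(0),P.max(0))
print('screws',np.mean([ray('w2',*p,.018) for p in((212,81),)],0), ray('w2',310,134,.018),ray('w2',170,179,.018))
E
```

```text
stud [ 0.5996 -0.0403  0.088 ]
[0.6389 0.0285 0.018 ]
[ 0.6664 -0.0799  0.018 ]
[0.5283 0.0006 0.018 ]
[215.20203815 216.89690769] [343.33000782 333.07936467]
screws [0.63183963 0.01851851 0.018     ] [ 0.65605618 -0.07485187  0.018     ] [ 0.53887067 -0.00551091  0.018     ]
```

```bash
python3 -m handwheel '[[0.45,2.8,0,0,1],[0.45,2.85,0,0,1],[0,0,-3,0,1],[0,0,-2.5,0,1],[0,0,0,0,1],[0,0,0,0,1]]'
python3 - <<'E'
from h import *
im=shot('wrist','w3')
cv2.imwrite('pics/w3c.png',cv2.resize(im[180:340,180:380,::-1],None,fx=4,fy=4,interpolation=cv2.INTER_CUBIC)[:600])
E
```

```text
t: 7.75
tool_pos: [0.5975, -0.0427, 0.2849]
orientation: [2.934, 1.121, 0.001]
force: [0.8, -0.3, -2.0]
opening: 0.0653
gripper_force: 30.0
```

View pics/w3c.png

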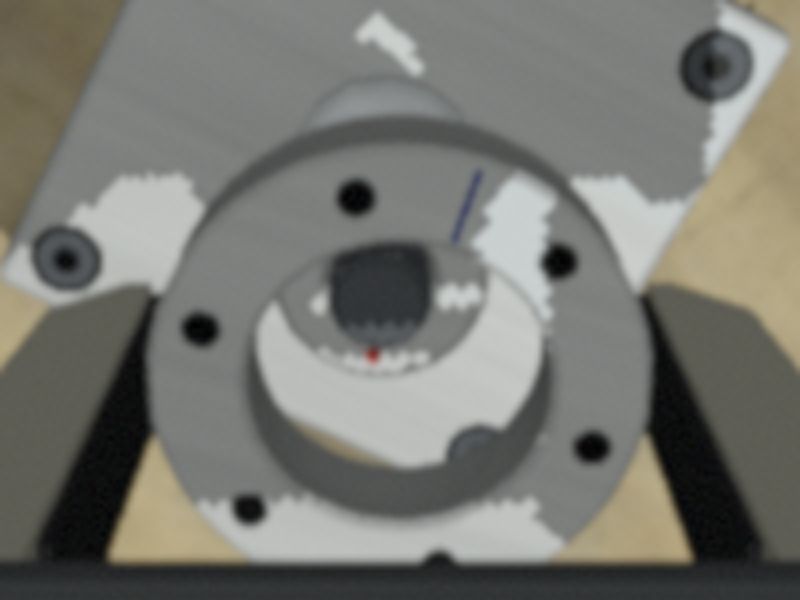

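The view through the bore shows the stud end at crop ≈(381,294). The ring's bore centre is at crop (400,378), and the red nut dot is at (372,355).

```bash
python3 - <<'E'
from h import *
f=lambda x,y:(180+x/4-.4,180+y/4-.4)
r=ray('w3',*f(400,378),.112); o=[ray('w3',*f(400,141),.112),ray('w3',*f(147,368),.112),ray('w3',*f(653,368),.112)]
print('ring',r.round(4),[q.round(4) for q in o]); 
for y in(292,296): print('stud',ray('w3',*f(381,y),.088).round(4))
# predict with ring at tcp
c=np.array([.5975,-.0427])
def circ(c,R,z):
    t=np.linspace(0,6.28,200); P=np.array([proj('w3',[c[0]+R*np.cos(a),c[1]+R*np.sin(a),z]) for a in t]); P=(P-180+.4)*4; return P.min(0).round(),P.max(0).round()
print('outer',circ(c,.033,.112),'inner',circ(c,.02,.112)); 
for d in((0,0),(.002,0),(0,.002)): print(d,'stud',circ(c+d,.008,.088),'nut',circ(c+d,.017,.078))
E
```

```text
ring [ 0.5992 -0.0413  0.112 ] [array([ 0.6229, -0.0201,  0.112 ]), array([ 0.5786, -0.0162,  0.112 ]), array([ 0.622 , -0.0647,  0.112 ])]
stud [ 0.5988 -0.0381  0.088 ]
stud [ 0.5983 -0.0385  0.088 ]
outer (array([143., 149.]), array([654., 613.])) inner (array([244., 248.]), array([554., 529.]))
(0, 0) stud (array([344., 267.]), array([453., 367.])) nut (array([289., 186.]), array([509., 391.]))
(0.002, 0) stud (array([353., 257.]), array([462., 358.])) nut (array([297., 177.]), array([518., 382.]))
(0, 0.002) stud (array([334., 258.]), array([443., 359.])) nut (array([279., 178.]), array([499., 383.]))
```

```bash
python3 -m handwheel '[[-0.06,0.28,0,0,1],[0,0,0,0,1],[0,0,-1,0,1],[0,0,-1,0,1],[0,0,-1,0,1],[0,0,-1,0,1],[0,0,-1,0,1],[0,0,-1,0,1],[0,0,-0.7,0,1],[0,0,0,0,1]]'
```

```text
t: 9.05
tool_pos: [0.5961, -0.039, 0.2159]
orientation: [-2.934, -1.122, 0.002]
force: [-0.6, -0.3, -1.8]
opening: 0.0653
gripper_force: 30.0
```

```bash
python3 -m handwheel '[[0.06,-0.06,-0.2,0,1],[0,0,-0.2,0,1],[0,0,-0.2,0,1],[0,0,0,0,1]]'
python3 -c "
from h import *
s=readout.read_state();print(s['tool_pos'],s['wrist_torque'])"
```

```text
t: 9.55
tool_pos: [0.597, -0.0396, 0.2106]
orientation: [-2.934, -1.122, 0.0]
force: [0.6, 1.0, -1.6]
opening: 0.0653
gripper_force: 30.0
[ 0.59699742 -0.03961576  0.21058483] [-0.07582445  0.09120346 -0.04044728]
```

```bash
python3 -m handwheel '[[0,0,-0.2,0,1],[0,0,-0.1,0,1],[0,0,-0.1,0,1],[0,0,0,0,1]]'
python3 -c "
from h import *
s=readout.read_state();print(s['tool_pos'],s['wrist_torque'])"
```

```text
t: 10.05
tool_pos: [0.5971, -0.0396, 0.2067]
orientation: [2.934, 1.123, 0.0]
force: [-1.2, 0.2, -2.0]
opening: 0.0655
gripper_force: 30.0
[ 0.59709529 -0.03962012  0.20674196] [ 0.00384263  0.13942488 -0.00969647]
```

```bash
python3 -m handwheel '[[0,0,-0.05,0,1],[0,0,-0.05,0,1],[0,0,0,0,1]]'
```

```text
t: 10.42
tool_pos: [0.5971, -0.0396, 0.2066]
orientation: [-2.934, -1.123, 0.0]
force: [-5.5, 0.2, 7.0]
opening: 0.0657
gripper_force: 30.0
```

```bash
python3 -m handwheel '[[0,0,0,0,0.1],[0,0,0,0,0.1],[0,0,0.5,0,0],[0,0,4,0,0],[0,0,5,0,0],[-1,-2,4,-0.1,0],[-2.5,-4.5,0,-0.1,0],[-2.5,-4.5,0,-0.1,0],[-2.5,-4.5,0,-0.1,0],[-2.5,-4.5,0,-0.1,0]]'
python3 -m handwheel '[[-2.2,-4.5,-2,-0.085,0],[0,0,-2,0,0],[0,0,0,0,0],[0,0,0,0,0]]'
python3 - <<'E'
from fit import *
im=shot('wrist','w4')
f='w4'; im=im.astype(int);V=im.max(2); sat=V-im.min(2); m=(V<105)&(sat<32)
p=[.4645,-.2855]; u,v=proj(f,[*p,.01]).astype(int);k=70;print(u,v)
print(fit(f,m,[*p,.14],'wash',.01,(u-k,v-k,2*k,2*k)))
E
```

```text
t: 11.68
tool_pos: [0.4862, -0.2409, 0.3413]
orientation: [3.121, 0.357, 0.001]
force: [0.3, 0.1, 0.0]
opening: 0.093
gripper_force: 0.0
t: 12.18
tool_pos: [0.4658, -0.2838, 0.3013]
orientation: [-3.133, -0.232, -0.001]
force: [0.8, -0.5, 0.5]
opening: 0.0929
gripper_force: 0.0
281 215
(array([ 0.46642645, -0.2873576 ,  0.27735178]), np.float64(1528.0156862745098), np.float64(4166.0))
```

View pics/w4.png

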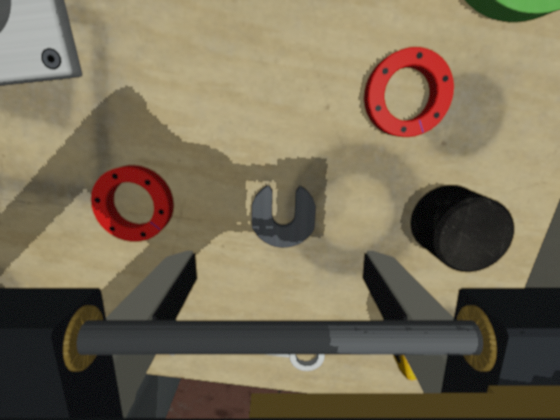

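The washer is at about (283,217), slot pointing up the picture, aligned with the tool to within about a degree, so I'll grip it on its flats.

```bash
python3 -m handwheel '[[-0.2,-0.3,-3,0,0],[0,0,-4,0,0],[0,0,-3,0,0],[0,0,-1.23,0,0],[0,0,0,0,0],[0,0,0,0,1],[0,0,0,0,1],[0,0,0,0,1],[0,0,0,0,1]]' 10
python3 -m handwheel '[[0,0,0,0,1],[0,0,0,0,1],[0,0,3,0,1],[0,0,4,0,1],[0,0,0,0,1]]' 30
python3 - <<'E'
from h import *
im=shot('wrist','w5')
c=cv2.resize(im[150:300,180:380,::-1],None,fx=4,fy=4,interpolation=cv2.INTER_CUBIC)
cv2.imwrite('pics/w5c.png',np.clip(c.astype(float)*1.6,0,255).astype(np.uint8))
E
```

```text
t: 13.35
tool_pos: [0.4631, -0.2877, 0.1888]
orientation: [3.133, 0.229, 0.001]
force: [0.2, -0.1, 0.4]
opening: 0.0579
gripper_force: 0.0
t: 13.98
tool_pos: [0.4643, -0.2886, 0.2619]
orientation: [3.129, 0.228, 0.007]
force: [0.6, 0.1, -1.7]
opening: 0.0555
gripper_force: 29.9
```

View pics/w5c.png

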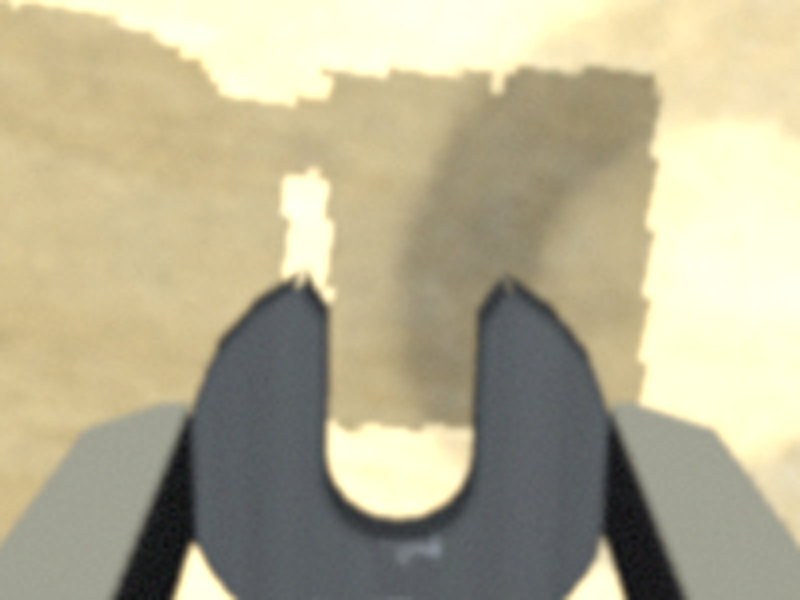

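The washer is held square, with the slot mid-line at crop x=400 and the closed end at crop y≈523. Now I'll work out its centre relative to the tool.

```bash
python3 - <<'E'
from h import *
c=np.array([.4643,-.2886]); a=np.arctan2(.989,.148); 
tx=np.array([.989,.148])
n=np.array([3.129,.228]);n/=np.linalg.norm(n); tx=np.array([2*n[0]**2-1,2*n[0]*n[1]]);print('tool x',tx)
z=.0831
for d in(-.002,0,.002,.004):
    p=proj('w5',[*(c+tx*(d-.01)),z]); print(d,((p-[180,150]+.4)*4).round(1))
print(readout.read_state()['tool_pos'])
E
```

```text
tool x [0.98943696 0.14496377]
-0.002 [394.7 577.5]
0 [394.7 564.3]
0.002 [394.7 551.1]
0.004 [394.7 537.8]
[ 0.46360868 -0.28803247  0.25978538]
```

```bash
python3 -m handwheel '[[1.27,4.76,0,0,1],[1.27,4.76,0,0,1],[1.27,4.76,0,0,1],[1.27,4.76,0,0,1],[1.27,4.76,0,0,1],[0,0,-1.5,0,1],[0,0,-1.5,0,1],[0,0,0,0,1],[0,0,0,0,1]]'
python3 -c "
from h import *
s=readout.read_state();print(s['tool_pos'],s['orientation'])"
```

```text
t: 15.15
tool_pos: [0.5263, -0.0507, 0.2281]
orientation: [-3.133, -0.226, 0.001]
force: [-0.2, -0.3, -1.1]
opening: 0.0553
gripper_force: 29.9
[ 0.52631243 -0.05066569  0.22808707] [-3.13333021e+00 -2.26172639e-01  1.28992543e-03]
```

```bash
python3 -m handwheel '[[0,0,-0.38,0,1],[1,0.145,0,0,1],[1,0.145,0,0,1],[0.5,0.07,0,0,1],[0,0,0,0,1],[0,0,0,0,1]]'
python3 - <<'E'
from h import *
print(readout.read_state()['tool_pos'])
im=shot('wrist','w6')
c=cv2.resize(im[100:300,160:400,::-1],None,fx=3,fy=3,interpolation=cv2.INTER_CUBIC)
cv2.imwrite('pics/w6c.png',np.clip(c.astype(float)*1.5,0,255).astype(np.uint8))
E
```

```text
t: 15.9
tool_pos: [0.5515, -0.0459, 0.2245]
orientation: [-3.133, -0.229, 0.001]
force: [0.4, -0.7, -2.3]
opening: 0.0552
gripper_force: 29.9
[ 0.55145485 -0.04593791  0.22445856]
```

View pics/w6c.png

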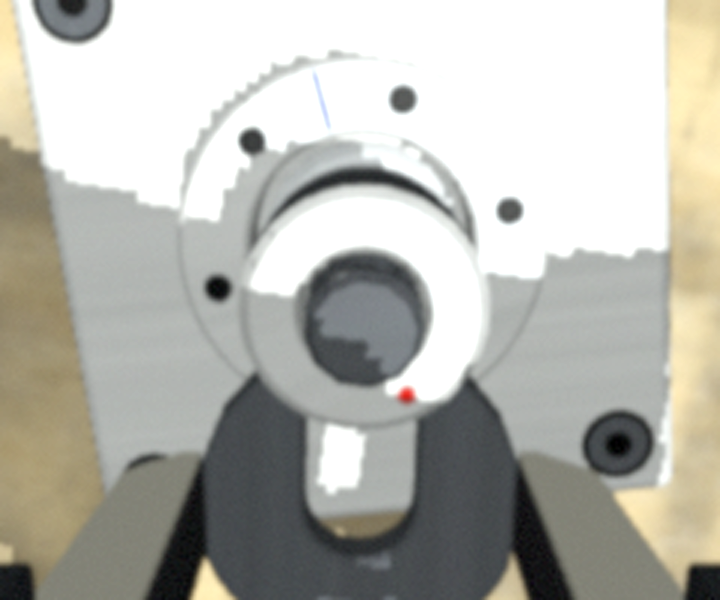

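The ring sits flat round the spigot. The washer slot (mid-line x≈361) points straight at the stud, which is centred near (364,318). I'll slide it in.

```bash
python3 -m handwheel '[[0.9,0.1,0,0,1],[0.9,0.1,0,0,1],[0.9,0.12,0,0,1],[0.9,0.13,0,0,1],[0,0,0,0,1]]'
python3 -m handwheel '[[0.2,0.03,0,0,1],[0.1,0.015,0,0,1],[0,0,0,0,1]]'
```

```text
t: 16.58
tool_pos: [0.5883, -0.0414, 0.2247]
orientation: [3.133, 0.229, 0.001]
force: [-0.3, -0.2, -0.8]
opening: 0.0557
gripper_force: 29.9
t: 16.95
tool_pos: [0.5905, -0.0411, 0.2247]
orientation: [3.133, 0.229, -0.0]
force: [-0.1, -0.4, -2.0]
opening: 0.0554
gripper_force: 29.9
```

```bash
python3 -m handwheel '[[0.1,0.015,0,0,1],[0.1,0.015,0,0,1],[0,0,0,0,1]]'
python3 -m handwheel '[[0.1,0.015,0,0,1],[0,0,0,0,1]]'
python3 -m handwheel '[[0.1,0.015,0,0,1],[0,0,0,0,1]]'
```

```text
t: 17.32
tool_pos: [0.5926, -0.0408, 0.2247]
orientation: [3.133, 0.229, 0.0]
force: [-0.5, -0.5, -1.3]
opening: 0.0556
gripper_force: 29.9
t: 17.58
tool_pos: [0.5936, -0.0406, 0.2246]
orientation: [3.133, 0.229, 0.0]
force: [-0.1, -0.1, -0.8]
opening: 0.0554
gripper_force: 29.9
t: 17.82
tool_pos: [0.5946, -0.0405, 0.2246]
orientation: [-3.133, -0.229, -0.0]
force: [-0.2, 0.5, -2.2]
opening: 0.0558
gripper_force: 29.9
```

```bash
for i in 1; do python3 -m handwheel '[[0.08,0.012,0,0,1],[0,0,0,0,1]]' | grep -E 'pos|force'
python3 -m handwheel '[[0.08,0.012,0,0,1],[0,0,0,0,1]]'| grep -E 'pos|force'; done
python3 - <<'E'
from h import *
shot('wrist','w7'); im=np.load('pics/w7.npz')['im']
c=cv2.resize(im[150:310,180:380,::-1],None,fx=3.7,fy=3.7,interpolation=cv2.INTER_CUBIC)
cv2.imwrite('pics/w7c.png',np.clip(c.astype(float)*1.5,0,255).astype(np.uint8))
E
```

```text
tool_pos: [0.5954, -0.0404, 0.2246]
force: [0.3, 1.1, -1.6]
gripper_force: 29.9
tool_pos: [0.5962, -0.0402, 0.2247]
force: [0.4, -0.3, -1.1]
gripper_force: 29.9
```

```bash
python3 -m handwheel '[[0.06,0.009,0,0,1],[0,0,0,0,1]]' | grep -E 'pos|force'
python3 -m handwheel '[[0.06,0.009,0,0,1],[0,0,0,0,1]]'| grep -E 'pos|force'
```

```text
tool_pos: [0.5968, -0.0401, 0.2247]
force: [0.2, -0.5, -1.3]
gripper_force: 29.9
tool_pos: [0.5973, -0.0401, 0.2246]
force: [-1.5, 1.2, -1.1]
gripper_force: 29.9
```

```bash
python3 -m handwheel '[[0.06,0.009,0,0,1],[0,0,0,0,1]]' | grep -E 'pos|force'
```

```text
tool_pos: [0.5976, -0.04, 0.2245]
force: [-5.3, -1.0, 0.8]
gripper_force: 29.9
```

```bash
python3 -m handwheel '[[-0.06,-0.009,-0.1,0,1],[0,0,-0.06,0,1],[0,0,0,0,1]]'| grep -E 'pos|force'
python3 -m handwheel '[[0,0,-0.05,0,1],[0,0,0,0,1]]'| grep -E 'pos|force'
```

```text
tool_pos: [0.5973, -0.04, 0.2229]
force: [-3.4, -0.0, -0.4]
gripper_force: 29.9
tool_pos: [0.5974, -0.04, 0.2227]
force: [-4.6, 0.2, 3.1]
gripper_force: 29.9
```

```bash
python3 -m handwheel '[[0,0,0,0,0.1],[0,0,0,0,0],[0,0,0.3,0,0],[-0.1,0,1.35,0,0],[0,0,0,0.18,0],[0,0,0,0.18,0],[0,0,0,0.18,0],[0,0,0,0.18,0],[0,0,0,0.18,0],[0,0,0,0.18,0]]'| grep -E 'pos|force|t:'
python3 -m handwheel '[[0,0,0,0.18,0],[0,0,0,0.18,0],[0,0,0,0.18,0],[0,0,0,0.18,0],[0,0,0,0.18,0],[0,0,0,0.18,0],[0,0,0,0.18,0],[0,0,0,0.18,0],[0,0,0,0.18,0],[0,0,0,0.18,0]]'| grep -E 'pos|force|t:'
python3 - <<'E'
from h import *
s=readout.read_state(); print(s['q'].round(3),s['tool_pos'])
im=shot('wrist','w8')
c=cv2.resize(im[150:310,180:380,::-1],None,fx=3.7,fy=3.7,interpolation=cv2.INTER_CUBIC)
cv2.imwrite('pics/w8c.png',np.clip(c.astype(float)*1.5,0,255).astype(np.uint8))
E
```

```text
t: 21.0
tool_pos: [0.5967, -0.0401, 0.2404]
force: [0.0, -0.7, 0.4]
gripper_force: 0.0
t: 22.25
tool_pos: [0.5967, -0.0401, 0.2403]
force: [0.2, 0.0, -0.7]
gripper_force: 0.0
[-0.153  0.259  1.653  0.     1.228 -1.614] [ 0.59669453 -0.04013014  0.2403113 ]
```

View pics/w8c.png

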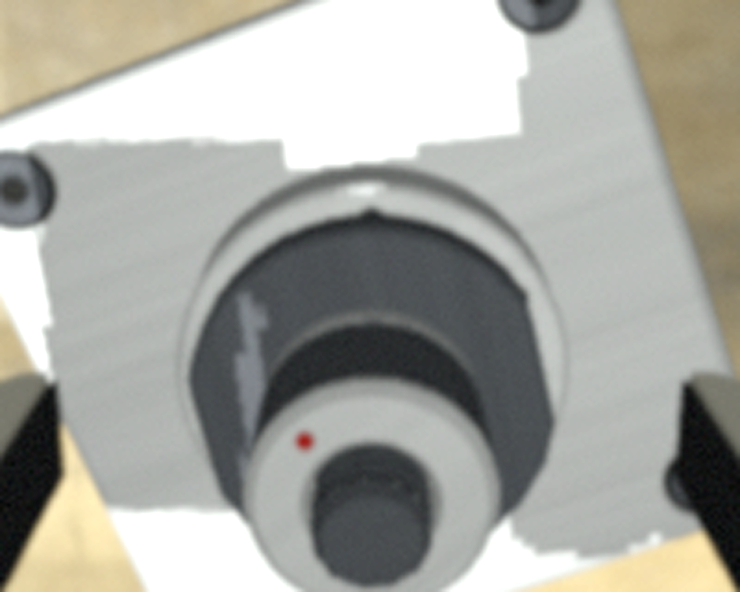

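The washer is flat and concentric on the ring under the nut, and the red dot on the nut is at (304,440). I'll turn on to the start angle and grip the nut.

```bash
python3 -m handwheel '[[0,0,0,0.17,0],[0,0,0,0.17,0],[0,0,0,0.17,0],[0,0,0,0.17,0],[0,0,-0.1,0.17,0],[0,0,0,0,1],[0,0,0,0,1],[0,0,0,0,1],[0,0,0,0,1],[0,0,0,0,1]]' 15
python3 -m handwheel '[[0,0,0,0,1],[0,0,0,0,1],[0,0,0,0,1]]'
python3 -c "
from h import *
s=readout.read_state();print(s['q'].round(3),s['wrist_torque'].round(3))"
```

```text
t: 23.55
tool_pos: [0.5964, -0.0401, 0.238]
orientation: [1.127, -2.933, -0.0]
force: [0.2, -0.1, -0.4]
opening: 0.0474
gripper_force: 0.0
t: 23.92
tool_pos: [0.5964, -0.0401, 0.238]
orientation: [1.127, -2.932, -0.0]
force: [0.6, -0.3, 0.0]
opening: 0.034
gripper_force: 15.0
[-0.153  0.262  1.654  0.     1.226 -2.458] [ 0.073  0.012 -0.061]
```

```bash
python3 -m handwheel '[[0,0,0,0,1],[0,0,-0.022,-0.18,1],[0,0,-0.022,-0.18,1],[0,0,-0.022,-0.18,1],[0,0,-0.022,-0.18,1],[0,0,-0.022,-0.18,1],[0,0,-0.022,-0.18,1],[0,0,-0.022,-0.18,1],[0,0,-0.022,-0.18,1],[0,0,-0.022,-0.18,1]]' 40
python3 -m handwheel '[[0,0,-0.022,-0.18,1],[0,0,-0.022,-0.18,1],[0,0,-0.022,-0.18,1],[0,0,0,0,1]]' | grep -E 'pos|force|t:'
python3 -c "
from h import *
s=readout.read_state();print(s['q'].round(3),s['wrist_torque'].round(3))"
```

```text
t: 25.18
tool_pos: [0.5964, -0.0398, 0.236]
orientation: [-1.354, -2.834, -0.001]
force: [1.0, 2.0, 0.2]
opening: 0.033
gripper_force: 40.0
t: 25.68
tool_pos: [0.5965, -0.0397, 0.2353]
force: [3.0, 3.0, -2.3]
gripper_force: 40.0
[-1.520e-01  2.650e-01  1.655e+00  1.000e-03  1.221e+00 -2.990e-01] [ 0.348 -0.331 -0.113]
```

```bash
cat > s.sh <<'E'
python3 -c "
from h import *
s=readout.read_state();print(s['t'],s['q'][5].round(3),s['tool_pos'].round(4),s['force'].round(1),s['wrist_torque'].round(3))"
E
python3 -m handwheel '[[0,0,-0.02,-0.16,1],[0,0,0,0,1]]' >/dev/null; sh s.sh
python3 -m handwheel '[[0,0,-0.02,-0.16,1],[0,0,0,0,1]]' >/dev/null; sh s.sh
python3 -m handwheel '[[0,0,-0.015,-0.12,1],[0,0,0,0,1]]' >/dev/null; sh s.sh
```

```text
25.925 -0.142 [ 0.5965 -0.0398  0.2351] [ 3.1  3.6 -3. ] [ 0.542 -0.489 -0.067]
26.175 0.016 [ 0.5965 -0.0398  0.2349] [ 4.1  4.3 -3.7] [ 0.568 -0.619 -0.049]
26.425 0.135 [ 0.5965 -0.0398  0.2348] [ 3.4  3.7 -4.2] [ 0.586 -0.689 -0.059]
```

```bash

python3 -m handwheel '[[0,0,-0.02,-0.12,1],[0,0,0,0,1]]' >/dev/null; sh s.sh
python3 -m handwheel '[[0,0,-0.02,-0.12,1],[0,0,0,0,1]]' >/dev/null; sh s.sh
python3 -m handwheel '[[0,0,-0.015,-0.12,1],[0,0,0,0,1]]' >/dev/null; sh s.sh
```

```text
26.675 0.255 [ 0.5965 -0.0398  0.2346] [ 3.9  4.2 -3.6] [ 0.581 -0.601 -0.086]
26.925 0.375 [ 0.5966 -0.0398  0.2344] [ 3.8  3.2 -3.9] [ 0.557 -0.583 -0.078]
27.175 0.495 [ 0.5966 -0.0398  0.2343] [ 4.4  3.6 -3.8] [ 0.568 -0.577 -0.081]
```

```bash

python3 -m handwheel '[[0,0,-0.015,-0.1,1],[0,0,0,0,1]]' >/dev/null; sh s.sh
python3 -m handwheel '[[0,0,-0.015,-0.1,1],[0,0,0,0,1]]' >/dev/null; sh s.sh
python3 -m handwheel '[[0,0,-0.015,-0.1,1],[0,0,0,0,1]]' >/dev/null; sh s.sh
```

```text
27.425 0.595 [ 0.5966 -0.0398  0.2341] [ 4.7  3.1 -4.2] [ 0.539 -0.586 -0.074]
27.675 0.695 [ 0.5966 -0.0398  0.234 ] [ 4.3  3.4 -3.9] [ 0.579 -0.562 -0.086]
27.925 0.795 [ 0.5966 -0.0398  0.2339] [ 3.9  4.  -3.4] [ 0.545 -0.575 -0.059]
```

```bash

python3 -m handwheel '[[0,0,-0.015,-0.1,1],[0,0,0,0,1]]' >/dev/null; sh s.sh
python3 -m handwheel '[[0,0,-0.015,-0.1,1],[0,0,0,0,1]]' >/dev/null; sh s.sh
python3 -m handwheel '[[0,0,-0.01,-0.08,1],[0,0,0,0,1]]' >/dev/null; sh s.sh
```

```text
28.175 0.895 [ 0.5966 -0.0399  0.2338] [ 4.2  3.  -3.4] [ 0.557 -0.577 -0.043]
28.425 0.995 [ 0.5966 -0.0399  0.2336] [ 3.8  3.  -3.5] [ 0.53  -0.575 -0.032]
28.675 1.075 [ 0.5966 -0.0399  0.2336] [ 4.1  3.  -3.8] [ 0.492 -0.506 -0.069]
```

```bash

python3 -m handwheel '[[0,0,-0.01,-0.08,1],[0,0,0,0,1]]' >/dev/null; sh s.sh
python3 -m handwheel '[[0,0,-0.01,-0.08,1],[0,0,0,0,1]]' >/dev/null; sh s.sh
python3 -m handwheel '[[0,0,-0.01,-0.08,1],[0,0,0,0,1]]' >/dev/null; sh s.sh
```

```text
28.925 1.155 [ 0.5967 -0.0399  0.2335] [ 3.3  3.2 -2.8] [ 0.556 -0.499 -0.084]
29.175 1.235 [ 0.5963 -0.04    0.2335] [-0.7  3.1  3. ] [0.37  0.309 0.683]
29.425 1.317 [ 0.5954 -0.0401  0.2335] [-9.2  1.7  9.3] [0.336 1.733 0.388]
```

The nut hit its stop at q6≈1.23, where the torque jumped to 0.68 N m, and the grip then slipped a little. I'll re-grip without turning so the wind-up doesn't affect the quarter turn.

```bash
python3 -m handwheel '[[0,0,0,0,0.5],[0,0,0,0,0.5],[0,0,0.05,0,0.5]]' >/dev/null; sh s.sh
python3 -m handwheel '[[0,0,0,0,1],[0,0,0,0,1],[0,0,0,0,1],[0,0,0,0,1],[0,0,0,0,1]]' 40; sh s.sh
```

```text
29.8 1.321 [ 0.5964 -0.0403  0.2336] [-0.1  0.3  0.7] [-0.026  0.135 -0.012]
t: 30.42
tool_pos: [0.5964, -0.0399, 0.2336]
orientation: [-3.138, -0.151, 0.0]
force: [-0.2, 1.9, 0.9]
opening: 0.0333
gripper_force: 40.0
30.425 1.322 [ 0.5964 -0.0399  0.2336] [-0.2  1.9  0.9] [0.19  0.145 0.017]
```

```bash
python3 -m handwheel '[[0,0,0,-0.03,1],[0,0,0,0,1]]' >/dev/null; sh s.sh
```

```text
30.675 1.352 [ 0.5964 -0.04    0.2336] [-0.6  1.2  0.3] [0.214 0.149 0.864]
```

```bash
python3 -m handwheel '[[0,0,0.021,0.165,1],[0,0,0.021,0.165,1],[0,0,0.021,0.165,1],[0,0,0.021,0.165,1],[0,0,0.021,0.165,1],[0,0,0.021,0.165,1],[0,0,0.021,0.165,1],[0,0,0.021,0.165,1],[0,0,0.021,0.165,1],[0,0,0.021,0.165,1]]' 40; 
python3 -m handwheel '[[0,0,0,0,1],[0,0,0,0,1],[0,0,0,0,1]]' >/dev/null; sh s.sh
python3 - <<'E'
from h import *
im=shot('wrist','w9')
# red dot position on the nut's top face, rel. to the axis
def dot(f,z):
    im=np.load(f'pics/{f}.npz')['im'].astype(int); m=(im[...,0]>1.8*im[...,1])&(im[...,0]>1.8*im[...,2])&(im[...,0]>60)
    n,l,st,c=cv2.connectedComponentsWithStats(m.astype(np.uint8)); 
    for i in range(1,n):
        p=ray(f,*c[i],z)-[.5964,-.04,0]
        if np.hypot(*p[:2])<.022: print(f,st[i,4],c[i].round(1),p.round(4),np.arctan2(p[1],p[0]).round(3))
dot('w8',.0785);dot('w6',.0785);dot('w9',.076)
E
```

```text
t: 31.92
tool_pos: [0.5965, -0.0401, 0.2356]
orientation: [2.049, 2.381, 0.001]
force: [2.2, 0.7, -2.0]
opening: 0.0334
gripper_force: 40.0
32.3 -0.296 [ 0.5965 -0.0401  0.2356] [ 4.5  1.  -4.7] [ 0.041 -0.687 -0.047]
w8 9 [262. 269.] [-0.0103 -0.0071  0.0785] -2.541
w6 16 [295.  231.5] [-0.0098 -0.007   0.0785] -2.525
w9 9 [278. 265.] [-0.0022  0.0131  0.076 ] 1.741
```

The red dot confirms the net turn: −2.01 rad measured against about −2.05 expected. The nut is held still and nothing else is gripped, so I'm handing in.

```bash
python3 -c "
from h import *
print(job.close_job())"
```

```text
the job is handed in; nothing more can be done
None
```

I handed the job in at about 32 s. The ring is seated round the spigot, the C-washer is home under the nut, and the nut was tightened to its stop, backed off about a quarter turn, and is still gripped.

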